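# Prove the leak tester's taper port with the master plug

### The arm

A 6-joint arm with a two-finger parallel gripper is mounted at the origin on the work surface. World frame = base frame: x ahead of the robot, y to its left, z up, the work surface at z = 0. Lengths are in mm, angles in rad, forces in N, time in s.
With the tool pointing down it reaches from about 250 to 725 mm from the base axis. Payload 9.7 kg.
Tool frame: the origin (TCP) lies at the very end of the fingers, on their centre line; the grasp point (between the pads) lies 19 mm behind it; z points along the fingers, y is the line along which they close (so a half turn about z gives the same grasp; the last joint's range is limited). The gripper opens to 85 mm and grips with 20 to 120 N. Pads are 22 mm wide; open, the fingers measure 114 mm over their backs; the gripper's body (76 mm by 85 mm) begins 54 mm behind the grasp point. The pads swing forward as they close: fully open they stand 13 mm farther back than shut.
Start: joints at [-1.181, 0.087, 0.176, 1.66, 0, 1.571], TCP at [208.999, -508.74, 231.284] pointing down, gripper open.
Joint ranges: [-3.13, 3.13], [-0.85, 1.81], [-1.15, 1.24], [-2.2, 2.28], [-1.44, 1.52], [-3.14, 3.14]. Speed limits (rad/s): [2.22, 2.22, 2.57, 3.14, 3.14, 3.14].

### API

Orientations are given as a rotation vector (axis times angle).
In Python, from rig import bot gives the robot as it stands.
- The arm moves only by the tool carry_out, never from a script. Its argument "moves" is text: rows parted by semicolons, each of 7 numbers parted by spaces: the opening, from -1 (shut) to 1 (fully open), then the shift along the tool's x, y, z as a fraction of full scale, then the turn, a rotation vector about the tool's x, y, z as a fraction of full scale. A call has 1 to 5 rows; each row is the pose to reach, as a shift and turn from the pose commanded when the call began, along the tool's axes at that moment; what a row does not reach only later rows make up. Full scale, the value 1, is 75 cm for a shift and 0.5 rad for a turn. A row lasts 1/8 s, in which the tool goes at most 62.5 mm and 10.7 degrees, less where a joint would pass 70% of its speed; a pose out of reach is approached as far as the arm can. A call with a number of a shift or a turn outside -1 to 1 is refused whole. A call with a gripper value outside its range is refused whole. The fingers move at their own pace and stop on an object; the grip force is fixed at half the most. Time passes only in rows, so rows that repeat a pose let the fingers close. It gives the time, the measured TCP pose, the force, the opening and the grip force at its end, in the units of the state.
- bot.get_obs(): the state, without advancing time (a new reading comes with each control period).
- bot.camera(name): name is "side" or "top" or "wrist"; returns the picture (480x640x3 uint8, red, green, blue); there is no depth.
- bot.camera_info(name): a dict with "fx", "fy", "cx", "cy" (pixels), "R" (3x3) and "t" (3): a world point X has camera coordinates R X + t. Camera axes: x right, y down, z forward; pixel columns grow to the right and rows downward; lengths in mm; the calibration is good to about 2 mm. A picture is of the moment at which its call begins: read the wrist's pose just before it. camera_info takes no time and is no camera call; for the wrist camera it gives the pose at the moment of the call.
- bot.sign_off(): hands the job in; it is judged then, once.
The state is a dict: "time": time; "joint_pos": joint angles; "qd": joint speeds; "joint_efforts": joint torques, N m; "ee_pos": TCP position; "tool_rot": TCP orientation; "wrist_force": force on the tool from outside, world axes, zero at the start; "ft_torque": the same for the moment, N m; "finger_gap": opening from 0.0 (shut) to 1.0 (fully open); "grasp_force": force on a finger pad.
Only numpy, scipy, OpenCV 4.12 (cv2) and the standard library are available. Lean on these libraries where they do the work, as an engineer would, in place of code of your own. Each camera call takes 0.05 s, during which the arm holds its last target. There are 200 camera calls.

### The job

Take the master plug (the one with the flat bar grip) from the red foam stack, enter it in the taper port with its tang well across the slot, at least 45 degrees off, so that it rests there standing proud, then push down and twist until the tang drops into the slot and the taper sits fully home. Lay the steel wedge on the port's bed with its thin nose in the slot and let go of it, then take hold again behind and drive it on through the slot until the wedge alone has lifted the plug free. Put the plug back upright in the empty hole of the foam stack, leave the wedge lying on the bed through the slot, and leave everything else where it is.

Things in the scene. Friction and masses are not known exactly. Their poses are not given: they have to be found in the camera images.
- port: Fixed taper port. Origin on the table, on its vertical axis. Round steel housing, 68 mm diameter, z 20 to 102 mm, on an aluminium bed 64 mm wide, top at z 20, from x -170 to 45 mm. On the bed's x -170 to -34 two rails 4 mm high at y +-10 to 15 mm guide the wedge. A slot 18 mm wide runs through the housing along x, from the bed up to z 48, under the bore.
- port_mouth (a point): Centre of the port's mouth at the housing's top, port frame (0, 0, 102) mm. The taper bore is 50 mm wide at the mouth's chamfer, 44 mm in diameter at z 98 and 30 mm at z 48; there the slot's side walls make two ledges (|y| over 9 mm).
- slot_entry (a point): Mouth of the port's slot on its -x side, at bed height: port frame (-34, 0, 20) mm.
- plug: Master plug, steel, 0.4 to 0.55 kg, 113 mm tall, upright in the foam stack. Origin: centre of the tang's lower end, z up its axis. Tang 26 mm along x, 14 along y, z 0 to 14. Taper shank z 14 (30 mm diameter) to 68 (45 mm). Flange 66 mm diameter, z 71 to 77. Flat bar grip on top, 62 mm along x (parallel to the tang), 18 mm wide, z 77 to 113.
- plug_grip (a point): Point to grip on the plug's bar, plug frame (0, 0, 100) mm. Home in the port, the plug's origin is 34 mm above the port's, its x along the port's x (either way, within about 7 degrees). Tang across the slot, it stands on the ledges, origin at 48 mm (14 mm proud), loose by 2 mm. Twisted in line it drops; a push of about 10 N seats it and it holds by friction.
- knobplug: Bystander: a second taper plug with the same shank but a round knob (42 mm) on top, 111 mm tall, standing in the other hole of the foam stack. Leave it alone. Origin at the lower end of its tang.
- plugfoam: Fixed stack of red foam, 190 (x) by 110 (y) by 75 mm high, origin centre of its underside. Two square through holes 51 mm wide at x -47 and x +47 mm. A plug hangs in a hole by its flange, its origin then 4 mm above the table.
- hole_a (a point): Centre of the foam stack's hole at x -47 mm, at its top face (z 75 mm).
- hole_b (a point): Centre of the foam stack's hole at x +47 mm, at its top face (z 75 mm).
- wedgefoam: Fixed red foam block 236 (x) by 130 (y) by 50 mm high, origin centre of its underside. A pocket 196 mm along x, 20 mm wide, floor at z 10 mm, holds the wedge. A finger scoop of the same depth, x -12 to 32 mm, y -47 to 47 mm, is the only place where fingers get beside the wedge.
- wedge: Dark oiled steel wedge (friction about 0.3), 0.17 to 0.28 kg, 190 mm long (x), 14 mm wide (y; the last 20 mm of the nose narrow to 8). Origin: centre of its flat underside; in the pocket its axes are wedgefoam's. Nose at x +95, 8 mm high, rising 1 in 5 to 38 mm at x -55, then level to the butt at x -95. Centre of mass about x -20.
- wedge_nose (a point): Tip of the wedge's nose, at its underside: wedge frame (95, 0, 0) mm. On the bed it points along the port's +x. The seated tang's end is 14 mm above the bed: lifting starts with the nose about 17 mm past the port's axis and reaches about 8 mm with the nose 58 mm past; it takes up to about 25 N.
- wedge_butt (a point): Point to grip near the wedge's butt end: wedge frame (-75, 0, 26) mm, wedge 38 mm high there.
- spray: Bystander: clear bottle with a white cap, 56 mm in diameter, 130 mm tall. Origin: centre of its underside.
- carton: Bystander: cardboard carton 70 x 110 x 55 mm. Origin: centre of its underside.
- wrench: Bystander: wrench lying on the table near the robot.
- partbin: Bystander: blue parts bin 100 x 140 x 45 mm. Origin: centre of its underside.
- canister: Bystander: aluminium canister 54 mm in diameter, 75 mm tall. Origin: centre of its underside.
- cup: Bystander: white cup 70 mm in diameter, 70 mm tall. Origin: centre of its underside.
Not all that is in view belongs to the job. What is meant by the wedge is not pink, and is the larger of those in its own colour. Leave any purple look-alike of the plug alone.

How it is judged:
By the outcome, as a careful person would: the job done as asked, in the order asked, and still so for the second after the job is handed in, with the robot touching nothing.
It also fails if it takes over 72 s, if anything falls off the work surface, if the arm or the gripper's body presses on something with over 40 N, if the wrist force passes 120 N, or if a joint passes its speed limit or range.

## Working session

There is one attempt and no reset: what is moved stays moved. The work goes in short steps, Python scripts to look and compute and a tool call to move; the robot and the scene stay as the last step left them, time stands still between calls to the robot, and variables do not carry over. Pictures are saved under pics/ and viewed, at most 12 in all, crops included, and the job is handed in when it is done.

Besides the shell and the picture viewer there is one more tool, called after "Emit:" in YAML: its name, and indented under it one key for each argument. carry_out: Moves the arm, as the interface text tells. Its arguments: {"type":"object","properties":{"moves":{"type":"string"}},"required":["moves"]}

```bash
mkdir -p pics; ls; python3 - <<'E'
from rig import bot
import cv2,numpy as np
for n in("top","side"):
    im=bot.camera(n);cv2.imwrite(f"pics/{n}0.png",im[...,::-1]);i=bot.camera_info(n);print(n,i)
o=bot.get_obs();print(o)
E
```

```text
pics
top {'fx': 537.7688778736392, 'fy': 537.7688778736392, 'cx': 311.5684191535031, 'cy': 244.00282698539823, 'R': array([[ 0.02391853, -0.99967414,  0.0089169 ],
       [-0.99822547, -0.02436851, -0.05433303],
       [ 0.05453261, -0.00760151, -0.99848305]]), 't': array([-105.24879301,  544.04242019, 1314.25311167])}
side {'fx': 624.7328086415802, 'fy': 624.7328086415802, 'cx': 318.3806565611977, 'cy': 236.40942783787173, 'R': array([[ 0.96701821, -0.2545459 ,  0.00906503],
       [-0.15834318, -0.62865975, -0.76138975],
       [ 0.19950746,  0.73484237, -0.64823103]]), 't': array([-565.88511474,  111.77500616, 1796.86654058])}
{'time': 0.1, 'joint_pos': array([-1.18104678e+00,  8.73732745e-02,  1.75240553e-01,  1.65981675e+00,
        5.42436428e-06,  1.57081194e+00]), 'qd': array([-1.40798593e-04, -1.65569196e-03,  1.74217310e-03, -1.60757451e-03,
       -2.19621837e-04,  7.44506348e-05]), 'joint_efforts': array([ 3.42838612e-03, -5.21560585e+01,  4.65654659e+01,  1.60501833e-02,
        1.06428799e-04,  2.83041584e-05]), 'ee_pos': array([ 208.89953051, -508.56157458,  230.68540492]), 'tool_rot': array([-3.08102216e+00, -6.08106237e-01,  3.42287296e-04]), 'wrist_force': array([-1.17313363,  0.60282961,  0.0050765 ]), 'ft_torque': array([-0.02825233, -0.02117207, -0.00102083]), 'grasp_force': 0.0, 'finger_gap': 1.001299938427501}
```

View pics/top0.png

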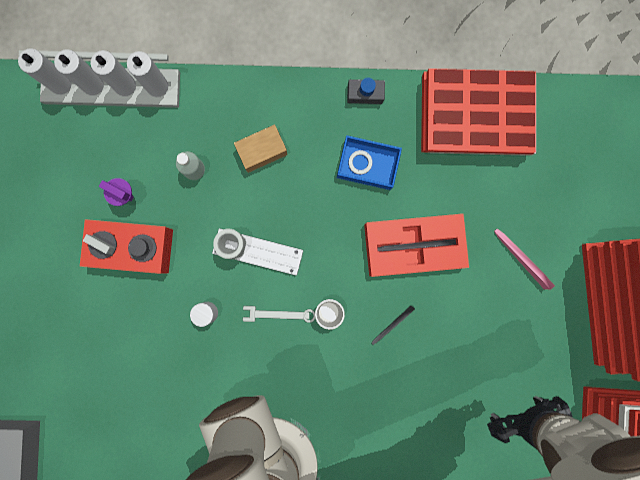

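View pics/side0.png

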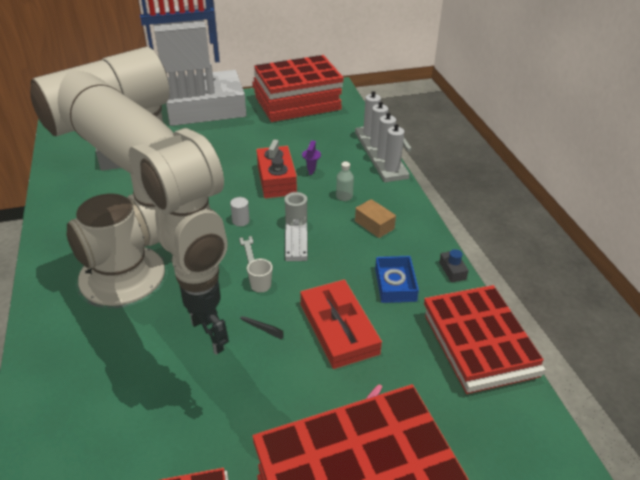

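The top view shows the robot at the bottom, with image right = −y and image up = +x.

- **Plug candidates:** the grey bar-grip plug in the red stack at (100,243), the knob plug at (142,247), and the purple look-alike at (116,191). I choose (100,243).
- **Wedge candidates:** the dark one in the red block at (418,243), the small dark one at (393,325), and the pink one at (524,260). I choose (418,243).
- **Port:** the mouth is at (229,243), and the bed runs to (298,260).

Next I check these in a close crop.

```bash
cat > h.py <<'E'
from rig import bot
import cv2,numpy as np
from scipy.spatial.transform import Rotation as Ro
def ray(i,uv):
    R=np.array(i["R"]);C=-R.T@np.array(i["t"])
    return C,R.T@np.array([(uv[0]-i["cx"])/i["fx"],(uv[1]-i["cy"])/i["fy"],1.])
def onz(i,uv,z):
    C,d=ray(i,uv);return C+d*(z-C[2])/d[2]
def proj(i,X):
    c=np.array(i["R"])@np.asarray(X,float)+i["t"];return np.array([i["fx"]*c[0]/c[2]+i["cx"],i["fy"]*c[1]/c[2]+i["cy"]])
def tri(rs):
    A=0;b=0
    for C,d in rs:
        d=d/np.linalg.norm(d);P=np.eye(3)-np.outer(d,d);A=A+P;b=b+P@C
    return np.linalg.solve(A,b)
def yaw(o=None):
    # direction of tool y (closing line) in world, deg
    o=o or bot.get_obs();m=Ro.from_rotvec(o["tool_rot"]).as_matrix();return np.degrees(np.arctan2(m[1,1],m[0,1]))
def plan(p,ydeg=None,base=None):
    """shift (fraction) and turn (fraction, about tool axes) to TCP p, tool down, closing line at ydeg (mod 180)"""
    o=bot.get_obs();R0=Ro.from_rotvec(o["tool_rot"]);p0=o["ee_pos"]
    s=R0.inv().apply(np.array(p)-p0)/750
    y=yaw(o) if ydeg is None else ydeg
    y=yaw(o)+((y-yaw(o)+90)%180-90)
    a=np.radians(y);Y=np.array([np.cos(a),np.sin(a),0]);Z=np.array([0,0,-1.]);M=np.column_stack([np.cross(Y,Z),Y,Z])
    t=(R0.inv()*Ro.from_matrix(M)).as_rotvec()/.5
    print("shift",s.round(4),"turn",t.round(4),"j6",o["joint_pos"][5].round(2))
def st():
    o=bot.get_obs();print("t",round(o["time"],2),"p",o["ee_pos"].round(1),"yaw",round(yaw(o),1),"F",o["wrist_force"].round(1),"gap",round(o["finger_gap"],3),"gf",round(o["grasp_force"],1))
def snap(n,f):
    i=bot.camera_info(n);im=bot.camera(n)[...,::-1].copy();cv2.imwrite(f"pics/{f}.png",im);np.savez(f"pics/{f}.npz",**i);return im,i
def load(f):
    return cv2.imread(f"pics/{f}.png"),{k:v for k,v in np.load(f"pics/{f}.npz").items()}
E
python3 - <<'E'
from h import *
a=cv2.imread("pics/top0.png")
c=np.vstack([cv2.resize(a[210:290,70:320],None,fx=3.2,fy=3.2,interpolation=2),cv2.resize(a[205:295,350:480],(800,340))[:,:] ])
cv2.imwrite("pics/crop1.png",c)
i=bot.camera_info("top");w=bot.camera_info("wrist")
for n,uv,z in [("plug",(100,243),110),("knob",(142,247),110),("port",(229,243),102),("bedend",(297,260),20),("wf",(417,245),50),("wedge",(418,243),40),("small",(393,325),20)]: print(n,onz(i,uv,z).round())
for n,uv in [("TL",(83,221)),("TR",(163,224))]:print(n,onz(i,uv,75).round())
R0=Ro.from_rotvec(bot.get_obs()["tool_rot"]);C=-w["R"].T@w["t"]
print("cam in tool",R0.inv().apply(C-bot.get_obs()["ee_pos"]),"\n",w["R"]@R0.as_matrix(),w["fx"])
E
```

```text
plug [532. 393. 110.]
knob [525. 296. 110.]
port [539.  99. 102.]
bedend [506. -57.  20.]
wf [ 548. -346.   50.]
wedge [ 554. -350.   40.]
small [ 353. -296.   20.]
TL [584. 448.  75.]
TR [582. 260.  75.]
cam in tool [  81.04760353   -0.94112531 -142.49468783] 
 [[ 1.37601657e-03  9.99998894e-01 -5.64852444e-04]
 [-9.49213399e-01  1.12841454e-03 -3.14630973e-01]
 [-3.14629988e-01  9.69102940e-04  9.49213902e-01]] 341.17808371311975
```

View pics/crop1.png

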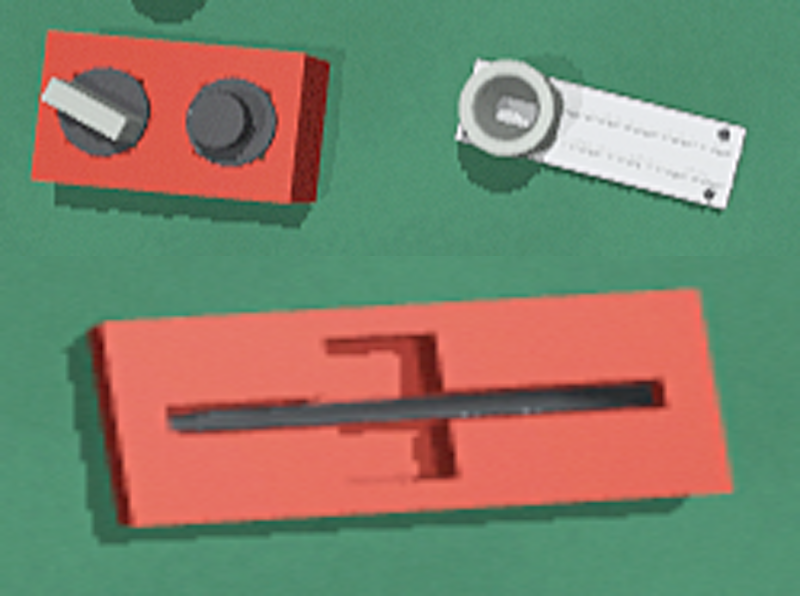

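The crop confirms the choice. The bar-grip plug is in the stack, the port mouth is to its right, and the dark wedge sits in the block with its scoop on the left of centre. So wedgefoam's +x, and with it the nose, points to world +y.

Next I go over the wedge block with the wrist camera.

```bash
cat >> h.py <<'E'
def Mat(y):
    a=np.radians(y);Y=np.array([np.cos(a),np.sin(a),0]);Z=np.array([0,0,-1.]);return Ro.from_matrix(np.column_stack([np.cross(Y,Z),Y,Z]))
def chain(ws,start=None):
    """ws: (x,y,z,yaw) waypoints, one call each; start = commanded (x,y,z,yaw)"""
    o=bot.get_obs();p0,y0=(o["ee_pos"],yaw(o)) if start is None else (np.array(start[:3],float),start[3])
    for w in ws:
        s=Mat(y0).inv().apply(np.array(w[:3])-p0)/750;t=-np.radians(w[3]-y0)/.5
        print(w,"shift",s.round(4),"turnz",round(t,4),"rows",max(np.linalg.norm(s)*12,abs(t)*28.65/10.7).round(1))
        p0,y0=np.array(w[:3],float),w[3]
E
python3 -c "
from h import *
st();chain([(400,-430,240,-40),(550,-340,240,-12),(540,-290,240,14)],(209,-508.7,231.3,yaw()))"
```

```text
t 0.1 p [ 208.9 -508.6  230.7] yaw -67.7 F [-1.2  0.6  0. ] gap 1.001 gf 0.0
(400, -430, 240, -40) shift [ 0.2754 -0.0003 -0.0116] turnz -0.9659 rows 3.3
(550, -340, 240, -12) shift [0.2205 0.0761 0.    ] turnz -0.9774 rows 2.8
(540, -290, 240, 14) shift [ 0.0624 -0.0269  0.    ] turnz -0.9076 rows 2.4
```

Emit:
carry_out:
  moves: "1 0.275 0 -0.012 0 0 -0.966;1 0.275 0 -0.012 0 0 -0.966;1 0.275 0 -0.012 0 0 -0.966;1 0.275 0 -0.012 0 0 -0.966"

```text
time: 0.6
ee_pos: [402.4, -428.7, 239.6]
tool_rot: [-2.843, -1.334, -0.0]
wrist_force: [-0.0, 0.1, -0.0]
finger_gap: 1.002
grasp_force: 0.0
```

Emit:
carry_out:
  moves: "1 0.22 0.076 0 0 0 -0.977;1 0.22 0.076 0 0 0 -0.977;1 0.22 0.076 0 0 0 -0.977;1 0.22 0.076 0 0 0 -0.977;1 0.22 0.076 0 0 0 -0.977"

```text
time: 1.23
ee_pos: [548.9, -341.0, 239.9]
tool_rot: [-2.442, -1.975, 0.001]
wrist_force: [-1.1, 0.5, 0.2]
finger_gap: 1.001
grasp_force: 0.0
```

```bash
python3 -c "
from h import *
st();snap('wrist','w1');st()
chain([(540,-240,240,14),(520,-130,260,42),(490,0,270,70),(500,60,270,75)],(550,-340,240,-12))"
```

```text
t 1.23 p [ 548.9 -341.   239.9] yaw -12.1 F [-1.1  0.5  0.2] gap 1.001 gf 0.0
t 1.27 p [ 548.6 -341.4  240.2] yaw -12.1 F [ 0.4 -0.5 -0.7] gap 1.001 gf 0.0
(540, -240, 240, 14) shift [ 0.1276 -0.0408  0.    ] turnz -0.9076 rows 2.4
(520, -130, 260, 42) shift [ 0.1488  0.0096 -0.0267] turnz -0.9774 rows 2.6
(490, 0, 270, 70) shift [ 0.1556  0.0863 -0.0133] turnz -0.9774 rows 2.6
(500, 60, 270, 75) shift [0.0148 0.0797 0.    ] turnz -0.1745 rows 1.0
```

Emit:
carry_out:
  moves: "1 0.128 -0.041 0 0 0 -0.908;1 0.128 -0.041 0 0 0 -0.908;1 0.128 -0.041 0 0 0 -0.908;1 0.128 -0.041 0 0 0 -0.908"

```text
time: 1.78
ee_pos: [538.5, -241.0, 240.9]
tool_rot: [1.936, 2.473, 0.0]
wrist_force: [0.1, 0.1, 0.4]
finger_gap: 0.999
grasp_force: 0.0
```

```bash
python3 -c "
from h import *
st();snap('wrist','w2')
a=load('w1')[0];b=load('w2')[0];cv2.imwrite('pics/w12.png',cv2.resize(np.hstack([a,b]),(800,300)))
chain([(520,-130,270,42),(470,20,290,70),(480,90,290,90),(500,180,290,110)])"
```

```text
t 1.77 p [ 538.5 -241.   240.9] yaw 13.9 F [0.1 0.1 0.4] gap 0.999 gf 0.0
(520, -130, 270, 42) shift [ 0.15    0.0112 -0.0391] turnz -0.9849 rows 2.6
(470, 20, 290, 70) shift [ 0.1932  0.0843 -0.0267] turnz -0.9774 rows 2.6
(480, 90, 290, 90) shift [0.0194 0.0923 0.    ] turnz -0.6981 rows 1.9
(500, 180, 290, 110) shift [-0.0267  0.12    0.    ] turnz -0.6981 rows 1.9
```

View pics/w12.png

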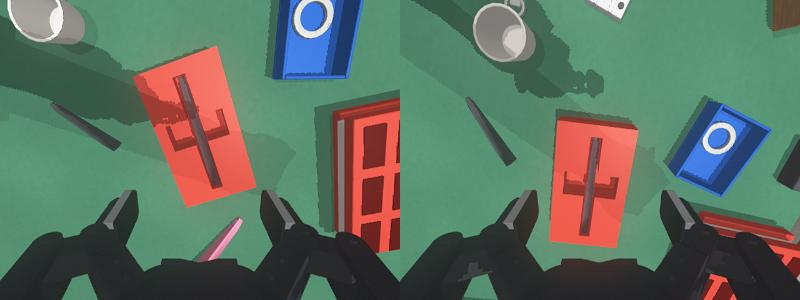

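Both views show the wedge in its block: about (310,210) px in w1 and (305,300) px in w2, with the nose toward the image top. Next I go over the port and the plug stack.

Emit:
carry_out:
  moves: "1 0.15 0.011 -0.039 0 0 -0.985;1 0.15 0.011 -0.039 0 0 -0.985;1 0.15 0.011 -0.039 0 0 -0.985"

```text
time: 2.2
ee_pos: [519.8, -127.6, 271.4]
tool_rot: [1.265, 2.873, 0.001]
wrist_force: [0.9, -0.4, -0.4]
finger_gap: 0.998
grasp_force: 0.0
```

Emit:
carry_out:
  moves: "1 0.193 0.084 -0.027 0 0 -0.977;1 0.193 0.084 -0.027 0 0 -0.977;1 0.193 0.084 -0.027 0 0 -0.977;1 0.193 0.084 -0.027 0 0 -0.977"

```text
time: 2.7
ee_pos: [469.1, 21.2, 290.6]
tool_rot: [0.539, 3.094, 0.001]
wrist_force: [-0.2, -0.1, -0.1]
finger_gap: 1.001
grasp_force: 0.0
```

Emit:
carry_out:
  moves: "1 0.019 0.092 0 0 0 -0.698;1 0.019 0.092 0 0 0 -0.698;1 0.019 0.092 0 0 0 -0.698;1 0.019 0.092 0 0 0 -0.698"

```text
time: 3.2
ee_pos: [479.7, 88.9, 289.6]
tool_rot: [-0.004, -3.141, 0.0]
wrist_force: [-0.3, -0.7, -0.0]
finger_gap: 0.997
grasp_force: 0.0
```

```bash
python3 -c "
from h import *
st();snap('wrist','w3')
chain([(500,180,290,110),(490,290,290,130),(490,360,290,153)])"
```

```text
t 3.2 p [479.7  88.9 289.6] yaw 89.9 F [-0.3 -0.7 -0. ] gap 0.997 gf 0.0
(500, 180, 290, 110) shift [-0.0269  0.1215 -0.0004] turnz -0.7017 rows 1.9
(490, 290, 290, 130) shift [-0.0376  0.1424  0.    ] turnz -0.6981 rows 1.9
(490, 360, 290, 153) shift [-0.06    0.0715  0.    ] turnz -0.8029 rows 2.1
```

Emit:
carry_out:
  moves: "1 -0.027 0.122 0 0 0 -0.702;1 -0.027 0.122 0 0 0 -0.702;1 -0.027 0.122 0 0 0 -0.702;1 -0.027 0.122 0 0 0 -0.702"

```text
time: 3.75
ee_pos: [499.4, 180.7, 289.9]
tool_rot: [0.548, -3.093, 0.0]
wrist_force: [-0.6, -0.3, -0.5]
finger_gap: 0.999
grasp_force: 0.0
```

```bash
python3 -c "
from h import *
st();snap('wrist','w4')"
```

```text
t 3.75 p [499.4 180.7 289.9] yaw 110.1 F [-0.6 -0.3 -0.5] gap 0.999 gf 0.0
```

Emit:
carry_out:
  moves: "1 -0.038 0.142 0 0 0 -0.698;1 -0.038 0.142 0 0 0 -0.698;1 -0.038 0.142 0 0 0 -0.698;1 -0.038 0.142 0 0 0 -0.698"

```text
time: 4.3
ee_pos: [489.2, 290.5, 290.1]
tool_rot: [-1.078, 2.95, -0.0]
wrist_force: [0.3, -0.8, -0.9]
finger_gap: 0.998
grasp_force: 0.0
```

```bash
python3 -c "
from h import *
st();snap('wrist','w5')"
```

```text
t 4.3 p [489.2 290.5 290.1] yaw 130.2 F [ 0.3 -0.8 -0.9] gap 0.998 gf 0.0
```

Emit:
carry_out:
  moves: "1 -0.06 0.072 0 0 0 -0.803;1 -0.06 0.072 0 0 0 -0.803;1 -0.06 0.072 0 0 0 -0.803;1 -0.06 0.072 0 0 0 -0.803"

```text
time: 4.85
ee_pos: [488.9, 360.4, 290.3]
tool_rot: [-1.642, 2.678, -0.0]
wrist_force: [-0.6, 0.1, -0.6]
finger_gap: 1.0
grasp_force: 0.0
```

```bash
python3 -c "
from h import *
st();snap('wrist','w6')
cv2.imwrite('pics/w3456.png',cv2.resize(np.vstack([np.hstack([load('w3')[0],load('w4')[0]]),np.hstack([load('w5')[0],load('w6')[0]])]),(800,600)))"
```

```text
t 4.85 p [488.9 360.4 290.3] yaw 153.0 F [-0.6  0.1 -0.6] gap 1.0 gf 0.0
```

View pics/w3456.png

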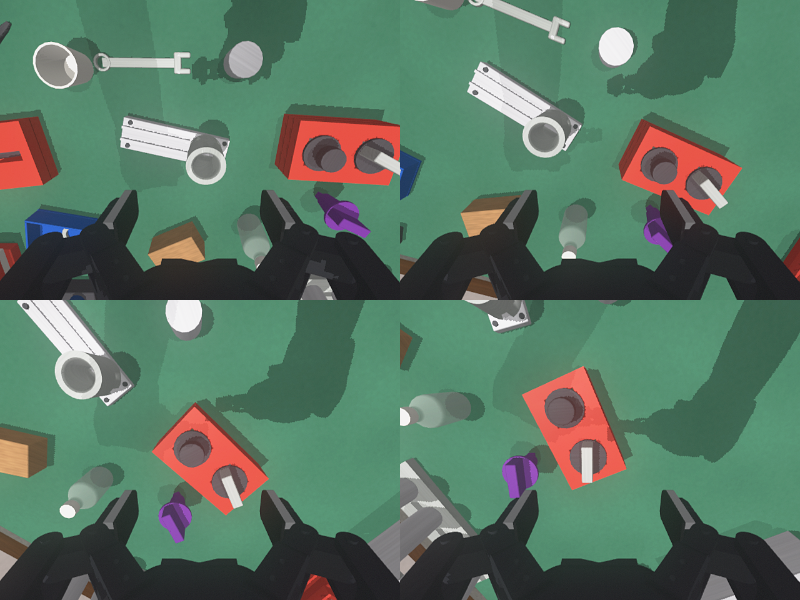

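w3/w4/w5 show the port mouth at (330,264), (230,221) and (125,120) px. The bar grip is at (499,307), (371,307) and (299,264) px in w4/w5/w6. Now the measurements.

```bash
cat > m.py <<'E'
from h import *
import sys
def blobs(f,seed,lo,hi=256,r=75,sat=70,min_a=150):
    im,i=load(f);x0,y0=max(0,int(seed[0]-r)),max(0,int(seed[1]-r))
    c=im[y0:y0+2*r,x0:x0+2*r];h=cv2.cvtColor(c,cv2.COLOR_BGR2HSV)
    m=((h[...,2]>=lo)&(h[...,2]<hi)&(h[...,1]<sat)).astype(np.uint8)
    cs,hr=cv2.findContours(m,cv2.RETR_CCOMP,cv2.CHAIN_APPROX_NONE)
    return [(k+[[x0,y0]],hr[0][j][3]) for j,k in enumerate(cs) if cv2.contourArea(k)>min_a],i,im
if __name__=="__main__":
    for f,s in [("w4",(499,307)),("w5",(371,307)),("w6",(299,264)),("w3",(330,264)),("w4",(230,221)),("w5",(125,120))]:
        im=load(f)[0];print(f,s,"V row",cv2.cvtColor(im,cv2.COLOR_BGR2HSV)[s[1],max(0,s[0]-45):s[0]+46:3,2].tolist())
        print("   S",cv2.cvtColor(im,cv2.COLOR_BGR2HSV)[s[1],max(0,s[0]-45):s[0]+46:3,1].tolist())
        for lo in (140,170,200):
            for k,p in blobs(f,s,lo)[0]:
                print("  ",lo,p,"A",cv2.contourArea(k),np.round(cv2.minAreaRect(k),0).tolist() if 0 else [np.round(q).tolist() for q in cv2.minAreaRect(k)])
E
python3 m.py
```

```text
w4 (499, 307) V row [233, 237, 102, 107, 105, 102, 104, 107, 105, 94, 96, 109, 218, 215, 216, 219, 216, 218, 222, 182, 235, 235, 157, 141, 143, 143, 142, 142, 143, 143, 141]
   S [178, 176, 63, 26, 27, 30, 25, 24, 24, 24, 24, 16, 9, 5, 6, 3, 2, 4, 5, 64, 176, 176, 94, 94, 93, 93, 95, 93, 95, 98, 99]
   140 -1 A 845.5 [[502.0, 310.0], [52.0, 18.0], 50.0]
   170 -1 A 791.5 [[502.0, 310.0], [50.0, 17.0], 49.0]
   200 -1 A 726.5 [[502.0, 310.0], [49.0, 16.0], 50.0]
w5 (371, 307) V row [239, 239, 239, 238, 239, 239, 182, 114, 115, 114, 115, 110, 132, 226, 222, 225, 223, 226, 183, 88, 85, 222, 243, 238, 238, 239, 218, 150, 146, 147, 150]
   S [170, 169, 168, 168, 168, 170, 123, 27, 31, 27, 31, 39, 19, 7, 6, 5, 6, 6, 10, 46, 24, 170, 170, 168, 169, 172, 150, 100, 86, 85, 87]
   140 -1 A 839.5 [[371.0, 307.0], [53.0, 17.0], 68.0]
   170 -1 A 799.0 [[371.0, 307.0], [52.0, 17.0], 68.0]
   200 -1 A 736.5 [[371.0, 307.0], [51.0, 16.0], 68.0]
w6 (299, 264) V row [182, 240, 240, 240, 240, 240, 242, 147, 116, 116, 115, 116, 137, 228, 228, 228, 226, 230, 104, 94, 97, 97, 114, 113, 104, 245, 240, 239
[... 1689 characters left out ...]
 121, 123, 118, 121, 120, 119, 117, 120, 119, 116, 114, 116, 129, 179, 224, 226, 228, 104, 104, 105]
   S [94, 94, 99, 4, 4, 4, 7, 7, 9, 7, 9, 8, 8, 6, 8, 9, 9, 4, 6, 4, 4, 2, 4, 8, 7, 5, 3, 6, 5, 5, 7]
   140 -1 A 607.0 [[185.0, 144.0], [26.0, 55.0], 41.0]
   140 -1 A 7425.5 [[127.0, 93.0], [131.0, 92.0], 72.0]
   140 6 A 2125.5 [[126.0, 121.0], [57.0, 49.0], 67.0]
   170 -1 A 385.5 [[181.0, 157.0], [18.0, 42.0], 74.0]
   170 -1 A 7291.5 [[125.0, 94.0], [131.0, 88.0], 72.0]
   170 3 A 2443.0 [[125.0, 120.0], [61.0, 51.0], 45.0]
   200 -1 A 362.5 [[181.0, 157.0], [17.0, 42.0], 73.0]
   200 -1 A 6995.5 [[125.0, 94.0], [130.0, 86.0], 72.0]
   200 2 A 2518.0 [[125.0, 120.0], [62.0, 51.0], 45.0]
```

```bash
cat > m2.py <<'E'
from m import *
def world(i,k,z): return np.array([onz(i,q,z)[:2] for q in k.reshape(-1,2)],np.float32)
def wr(i,k,z):
    c,(w,h),a=cv2.minAreaRect(world(i,k,z));a=a if w>=h else a+90
    return np.round(c,1),round(max(w,h),1),round(min(w,h),1),round((a+90)%180-90,1)
L=[]
for f,s in [("w4",(499,307)),("w5",(371,307)),("w6",(299,264))]:
    k,i,_=blobs(f,s,165);k=max(k,key=lambda q:cv2.contourArea(q[0]))[0];M=cv2.moments(k);c=(M["m10"]/M["m00"],M["m01"]/M["m00"]);L.append((i,k,c))
X=tri([ray(i,c) for i,k,c in L]);print("bar top",X.round(1))
for i,k,c in L: print("  ",onz(i,c,X[2]).round(1),wr(i,k,X[2]))
L=[]
for f,s in [("w3",(330,264)),("w4",(230,221)),("w5",(125,120))]:
    k,i,_=blobs(f,s,195);k=[q for q,p in k if p>=0][0];e=cv2.fitEllipse(k);L.append((i,k,e[0]))
X=tri([ray(i,c) for i,k,c in L]);print("mouth",X.round(1))
for i,k,c in L: print("  ",onz(i,c,X[2]).round(1),cv2.minEnclosingCircle(world(i,k,X[2])))
for f in("w3","w4"):
    im,i=load(f);h=cv2.cvtColor(im,cv2.COLOR_BGR2HSV);m=((h[...,2]>=195)&(h[...,1]<25)).astype(np.uint8)
    m=cv2.morphologyEx(m,cv2.MORPH_CLOSE,np.ones((5,5)))
    p=proj(i,(515,20,20)).astype(int);n,l,_,_=cv2.connectedComponentsWithStats(m);mm=(l==l[p[1],p[0]]).astype(np.uint8)
    # keep bed clear of housing
    ys,xs=np.nonzero(mm);W=world(i,np.c_[xs,ys].astype(float),20)
    d=np.hypot(*(W-X[:2]).T);W=W[(d>75)&(d<175)]
    u,sg,v=np.linalg.svd(W-W.mean(0),full_matrices=False)
    r=cv2.minAreaRect(W);print("bed",f,len(W),W.mean(0),"rect",r,"axis thru mouth",np.degrees(np.arctan2(*(X[:2]-W.mean(0))[::-1])))
for f in("w1","w2"):
    im,i=load(f);h=cv2.cvtColor(im,cv2.COLOR_BGR2HSV);p=proj(i,(560,-300,50)).astype(int);
    m=(((h[...,0]<12)|(h[...,0]>172))&(h[...,1]>110)&(h[...,2]>195)).astype(np.uint8);m=cv2.morphologyEx(m,cv2.MORPH_CLOSE,np.ones((5,5)))
    cs=[c for c in cv2.findContours(m,0,1)[0] if cv2.contourArea(c)>2000];ctr=proj(i,(550,-347,50))
    c=min(cs,key=lambda c:-cv2.pointPolygonTest(c,tuple(map(float,ctr)),True));print("wfoam",f,p,h[p[1],p[0]],wr(i,c,50), cv2.contourArea(c))
    roi=np.zeros_like(m);cv2.drawContours(roi,[c],-1,1,-1)
    d=(roi>0)&(h[...,1]<60)&(h[...,2]<140);d=cv2.morphologyEx(d.astype(np.uint8),cv2.MORPH_OPEN,np.ones((3,3)))
    k=max(cv2.findContours(d,0,1)[0],key=cv2.contourArea);print("  wedge px",cv2.contourArea(k),[np.round(q) for q in cv2.minAreaRect(k)],"z40",wr(i,k,40))
E
python3 m2.py
```

```text
bar top [528.5 396.8 117.3]
   [528.6 396.7 117.3] (array([528.8, 397.4]), 61.5, 17.4, 62.7)
   [528.5 396.9 117.3] (array([529. , 397.7]), 61.5, 17.3, 62.6)
   [528.4 396.7 117.3] (array([529.3, 397.8]), 60.6, 16.8, 62.5)
mouth [537.4 101.  102.5]
   [537.1 101.  102.5] ((537.677001953125, 101.19969940185547), 25.981365203857422)
   [537.4 101.  102.5] ((538.0157470703125, 101.14839172363281), 25.95845603942871)
   [537.6 100.9 102.5] ((537.856201171875, 101.25910949707031), 25.747007369995117)
bed w3 3653 [510.70364  -15.240767] rect ((536.7802124023438, 35.26825714111328), (223.87481689453125, 84.0341567993164), 62.646060943603516) axis thru mouth 77.08076545295917
bed w4 4467 [509.87726  -17.387394] rect ((510.5458068847656, -16.465476989746094), (102.0322494506836, 62.63970947265625), 76.94209289550781) axis thru mouth 76.92725385760284
wfoam w1 [321 168] [  3 152 245] (array([ 548.3, -347.5]), 236.5, 129.9, -83.4) 21686.5Traceback (most recent call last):
  File "m2.py", line 32, in <module>
    k=max(cv2.findContours(d,0,1)[0],key=cv2.contourArea);print("  wedge px",cv2.contourArea(k),[np.round(q) for q in cv2.minAreaRect(k)],"z40",wr(i,k,40))
ValueError: max() iterable argument is empty
```

```bash
python3 -c "
from h import *
st();chain([(528.5,396.8,180,152.6),(528.5,396.8,87,152.6)],(490,360,290,153))"
```

```text
t 4.9 p [488.8 360.5 290.3] yaw 153.0 F [-0.6  0.2  0.3] gap 0.999 gf 0.0
(528.5, 396.8, 180, 152.6) shift [-0.067  -0.0235  0.1467] turnz 0.014 rows 2.0
(528.5, 396.8, 87, 152.6) shift [0.    0.    0.124] turnz -0.0 rows 1.5
```

Emit:
carry_out:
  moves: "0.2 -0.067 -0.0235 0.147 0 0 0.014;0.2 -0.067 -0.0235 0.147 0 0 0.014;0.2 -0.067 -0.0235 0.147 0 0 0.014;0.2 -0.067 -0.0235 0.147 0 0 0.014;0.2 -0.067 -0.0235 0.147 0 0 0.014"

```text
time: 5.52
ee_pos: [527.3, 398.6, 182.6]
tool_rot: [-1.636, 2.677, 0.001]
wrist_force: [0.4, -1.2, -0.4]
finger_gap: 0.599
grasp_force: 0.0
```

```bash
python3 -c "
from h import *
st();chain([(528.5,396.8,87,152.6)])"
```

```text
t 5.53 p [527.3 398.6 182.6] yaw 152.9 F [ 0.4 -1.2 -0.4] gap 0.599 gf 0.0
(528.5, 396.8, 87, 152.6) shift [ 0.0014 -0.0026  0.1274] turnz 0.0089 rows 1.5
```

Emit:
carry_out:
  moves: "0.2 0.001 -0.002 0.06 0 0 0.006;0.2 0.001 -0.002 0.11 0 0 0.006;0.2 0.001 -0.002 0.126 0 0 0.006;0.2 0.001 -0.002 0.126 0 0 0.006"

```text
time: 6.02
ee_pos: [527.9, 397.5, 86.3]
tool_rot: [-1.635, 2.682, 0.0]
wrist_force: [-0.2, -0.3, 0.4]
finger_gap: 0.6
grasp_force: 0.0
```

Emit:
carry_out:
  moves: "-0.5 0 0 0 0 0 0;-0.9 0 0 0 0 0 0;-0.9 0 0 0 0 0 0;-0.9 0 0 0 0 0 0;-0.9 0 0 0 0 0 0"

```text
time: 6.65
ee_pos: [528.6, 398.0, 87.1]
tool_rot: [-1.634, 2.679, 0.0]
wrist_force: [0.1, -0.6, 6.8]
finger_gap: 0.2
grasp_force: 60.1
```

```bash
python3 -c "
from h import *
st()"
```

```text
t 6.65 p [528.6 398.   87.1] yaw 152.7 F [ 0.1 -0.6  6.8] gap 0.2 gf 60.1
```

```bash
python3 -c "
from h import *
chain([(528.6,398,228,152.7),(530,300,230,138),(537.5,180,230,124),(537.5,101,230,110)],(528.6,398,87,152.7))"
```

```text
(528.6, 398, 228, 152.7) shift [ 0.     0.    -0.188] turnz -0.0 rows 2.3
(530, 300, 230, 138) shift [ 0.1153 -0.0616 -0.0027] turnz 0.5131 rows 1.6
(537.5, 180, 230, 124) shift [ 0.1122 -0.1145  0.    ] turnz 0.4887 rows 1.9
(537.5, 101, 230, 110) shift [ 0.0589 -0.0873  0.    ] turnz 0.4887 rows 1.3
```

Emit:
carry_out:
  moves: "-0.9 0 0 -0.05 0 0 0;-0.9 0 0 -0.12 0 0 0;-0.9 0 0 -0.188 0 0 0;-0.9 0 0 -0.188 0 0 0"

```text
time: 7.15
ee_pos: [528.8, 398.3, 231.1]
tool_rot: [-1.632, 2.676, 0.001]
wrist_force: [1.0, -0.2, -3.8]
finger_gap: 0.197
grasp_force: 59.8
```

Emit:
carry_out:
  moves: "-0.9 0.058 -0.031 -0.003 0 0 0.256;-0.9 0.115 -0.062 -0.003 0 0 0.513;-0.9 0.115 -0.062 -0.003 0 0 0.513"

```text
time: 7.52
ee_pos: [529.5, 296.5, 227.4]
tool_rot: [1.272, -2.871, 0.001]
wrist_force: [0.7, 0.4, -4.5]
finger_gap: 0.2
grasp_force: 59.9
```

Emit:
carry_out:
  moves: "-0.9 0.056 -0.057 0 0 0 0.244;-0.9 0.112 -0.115 0 0 0 0.489;-0.9 0.112 -0.115 0 0 0 0.489"

```text
time: 7.9
ee_pos: [537.6, 176.2, 227.5]
tool_rot: [0.912, -3.005, 0.001]
wrist_force: [-1.9, 1.5, -4.2]
finger_gap: 0.197
grasp_force: 60.4
```

Emit:
carry_out:
  moves: "-0.9 0.03 -0.044 0 0 0 0.244;-0.9 0.059 -0.087 0 0 0 0.489;-0.9 0.059 -0.087 0 0 0 0.489;-0.9 0.059 -0.087 0 0 0 0.489;-0.9 0.059 -0.087 0 0 0 0.489"

```text
time: 8.52
ee_pos: [537.5, 101.6, 227.8]
tool_rot: [0.55, -3.092, -0.0]
wrist_force: [-0.5, 0.3, -3.6]
finger_gap: 0.199
grasp_force: 60.8
```

```bash
python3 -c "
from h import *
st();im,i=snap('side','s1');
p=proj(i,(537,101,120)).astype(int);print(p)
cv2.imwrite('pics/s1c.png',np.hstack([cv2.resize(im[p[1]-75:p[1]+75,p[0]-50:p[0]+50],(400,600)),cv2.resize(snap('wrist','w7')[0],(400,300))[np.r_[0:300,0:300]]]))
chain([(537.5,101,131,110)])"
```

```text
t 8.53 p [537.5 101.6 227.8] yaw 110.2 F [-0.5  0.3 -3.6] gap 0.199 gf 60.8
[294 194]
(537.5, 101, 131, 110) shift [ 0.0002 -0.0005  0.1293] turnz 0.0047 rows 1.6
```

View pics/s1c.png

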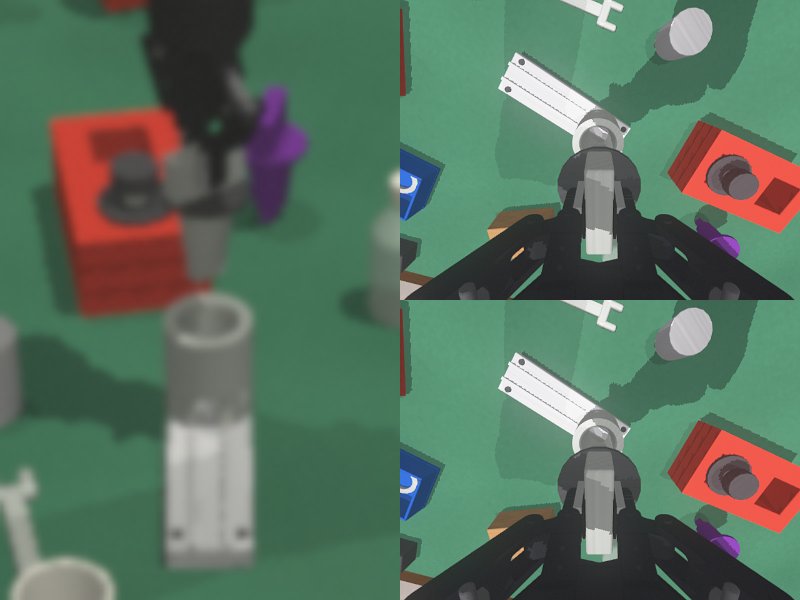

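The side view shows the plug held upright just above the mouth at crop (205,325). The wrist view shows the empty hole at (775,200). I lower the plug with the tang about 57° off the slot.

Emit:
carry_out:
  moves: "-0.9 0 -0.0005 0.05 0 0 0;-0.9 0 -0.0005 0.09 0 0 0;-0.9 0 -0.0005 0.11 0 0 0;-0.9 0 -0.0005 0.11 0 0 0"

```text
time: 9.12
ee_pos: [537.2, 100.3, 145.2]
tool_rot: [0.547, -3.092, -0.0]
wrist_force: [-0.7, -0.6, -3.4]
finger_gap: 0.199
grasp_force: 60.6
```

Emit:
carry_out:
  moves: "-0.9 0 0 0.008 0 0 0;-0.9 0 0 0.015 0 0 0;-0.9 0 0 0.018 0 0 0;-0.9 0 0 0.018 0 0 0"

```text
time: 9.62
ee_pos: [537.6, 100.1, 132.3]
tool_rot: [0.546, -3.094, -0.0]
wrist_force: [0.3, -0.4, -4.5]
finger_gap: 0.201
grasp_force: 60.7
```

```bash
python3 -c "
from h import *
st()"
```

```text
t 9.62 p [537.6 100.1 132.3] yaw 110.0 F [ 0.3 -0.4 -4.5] gap 0.201 gf 60.7
```

Emit:
carry_out:
  moves: "-0.9 0 0 0.002 0 0 0;-0.9 0 0 0.003 0 0 0;-0.9 0 0 0.003 0 0 0"

```text
time: 10.0
ee_pos: [537.9, 100.2, 131.1]
tool_rot: [-0.546, 3.092, 0.0]
wrist_force: [-1.5, -0.5, 5.7]
finger_gap: 0.197
grasp_force: 62.2
```

Emit:
carry_out:
  moves: "-0.9 0 0 0.001 0 0 0;-0.9 0 0 0.003 0 0 0;-0.9 0 0 0.003 0 0 0"

```text
time: 10.38
ee_pos: [538.3, 100.2, 130.9]
tool_rot: [-0.546, 3.09, 0.0]
wrist_force: [-5.5, -0.4, 19.8]
finger_gap: 0.201
grasp_force: 64.5
```

```bash
python3 -c "
from h import *
st()"
```

```text
t 10.38 p [538.3 100.2 130.9] yaw 110.0 F [-5.5 -0.4 19.8] gap 0.201 gf 64.5
```

Emit:
carry_out:
  moves: "-0.9 0 0 0 0 0 -0.3;-0.9 0 0 0 0 0 -0.65;-0.9 0 0 0 0 0 -1;-0.9 0 0 0 0 0 -1"

```text
time: 10.88
ee_pos: [538.9, 99.4, 130.7]
tool_rot: [-1.296, 2.857, -0.005]
wrist_force: [-2.0, -4.7, 15.9]
finger_gap: 0.205
grasp_force: 63.8
```

Emit:
carry_out:
  moves: "-0.9 0 0 0 0 0 -0.3;-0.9 0 0 0 0 0 -0.65;-0.9 0 0 0.001 0 0 -0.99;-0.9 0 0 0.002 0 0 -0.99"

```text
time: 11.38
ee_pos: [537.5, 100.0, 125.9]
tool_rot: [1.955, -2.459, -0.0]
wrist_force: [-0.2, 0.6, -4.2]
finger_gap: 0.204
grasp_force: 60.9
```

```bash
python3 -c "
from h import *
st()"
```

```text
t 11.38 p [537.5 100.  125.9] yaw 167.0 F [-0.2  0.6 -4.2] gap 0.204 gf 60.9
```

Emit:
carry_out:
  moves: "-0.9 0 0 0.005 0 0 0;-0.9 0 0 0.010 0 0 0;-0.9 0 0 0.013 0 0 0;-0.9 0 0 0.014 0 0 0;-0.9 0 0 0.014 0 0 0"

```text
time: 12.0
ee_pos: [538.0, 99.9, 117.4]
tool_rot: [-1.954, 2.458, -0.002]
wrist_force: [-1.2, -2.9, 9.0]
finger_gap: 0.2
grasp_force: 62.8
```

```bash
python3 -c "
from h import *
st()"
```

```text
t 12.0 p [538.   99.9 117.4] yaw 167.0 F [-1.2 -2.9  9. ] gap 0.2 gf 62.8
```

Emit:
carry_out:
  moves: "-0.9 0 0 0.002 0 0 0;-0.9 0 0 0.003 0 0 0;-0.9 0 0 0.003 0 0 0"

```text
time: 12.38
ee_pos: [538.1, 99.9, 117.3]
tool_rot: [-1.953, 2.457, -0.004]
wrist_force: [-7.6, -4.2, 24.6]
finger_gap: 0.201
grasp_force: 64.9
```

```bash
python3 -c "
from h import *
st()"
```

```text
t 12.38 p [538.1  99.9 117.3] yaw 167.0 F [-7.6 -4.2 24.6] gap 0.201 gf 64.9
```

```bash
python3 -c "
from h import *
chain([(537.5,100,250,167),(530,-60,260,172),(540,-230,250,182),(546,-340,240,186.6),(550,-375,190,186.6)],(537.5,100,117,167))"
```

```text
(537.5, 100, 250, 167) shift [ 0.      0.     -0.1773] turnz -0.0 rows 2.1
(530, -60, 260, 172) shift [ 0.2101 -0.0382 -0.0133] turnz -0.1745 rows 2.6
(540, -230, 250, 182) shift [ 0.2226 -0.0447  0.0133] turnz -0.3491 rows 2.7
(546, -340, 240, 186.6) shift [ 0.1469 -0.0029  0.0133] turnz -0.1606 rows 1.8
(550, -375, 190, 186.6) shift [0.047  0.0001 0.0667] turnz -0.0 rows 1.0
```

Emit:
carry_out:
  moves: "-0.9 0 0 -0.003 0 0 0;-0.9 0 0 -0.0045 0 0 0;-0.3 0 0 -0.0045 0 0 0;0.2 0 0 -0.0045 0 0 0;0.2 0 0 -0.0045 0 0 0"

```text
time: 13.0
ee_pos: [537.5, 100.3, 116.6]
tool_rot: [1.957, -2.458, -0.001]
wrist_force: [-0.4, 0.1, 0.6]
finger_gap: 0.6
grasp_force: 0.0
```

```bash
python3 -c "
from h import *
st();im,i=snap('side','s2')"
```

```text
t 13.0 p [537.5 100.3 116.6] yaw 167.1 F [-0.4  0.1  0.6] gap 0.6 gf 0.0
```

Emit:
carry_out:
  moves: "0.2 0 0 -0.04 0 0 0;0.2 0 0 -0.1 0 0 0;0.2 0 0 -0.177 0 0 0;0.2 0 0 -0.177 0 0 0"

```text
time: 13.55
ee_pos: [539.0, 100.5, 254.5]
tool_rot: [-1.953, 2.453, -0.005]
wrist_force: [0.2, 0.6, -0.7]
finger_gap: 0.602
grasp_force: 0.0
```

Emit:
carry_out:
  moves: "0.2 0.07 -0.013 -0.013 0 0 -0.175;0.2 0.14 -0.026 -0.013 0 0 -0.175;0.2 0.21 -0.038 -0.013 0 0 -0.175;0.2 0.21 -0.038 -0.013 0 0 -0.175"

```text
time: 14.05
ee_pos: [529.6, -62.7, 258.5]
tool_rot: [2.057, -2.374, -0.001]
wrist_force: [0.1, 0.7, 0.3]
finger_gap: 0.601
grasp_force: 0.0
```

Emit:
carry_out:
  moves: "0.2 0.07 -0.015 0.013 0 0 -0.35;0.2 0.15 -0.03 0.013 0 0 -0.35;0.2 0.223 -0.045 0.013 0 0 -0.35;0.2 0.223 -0.045 0.013 0 0 -0.35"

```text
time: 14.55
ee_pos: [540.3, -232.4, 248.0]
tool_rot: [2.257, -2.184, -0.003]
wrist_force: [-0.6, 0.4, -0.3]
finger_gap: 0.599
grasp_force: 0.0
```

Emit:
carry_out:
  moves: "0.2 0.07 -0.003 0.013 0 0 -0.16;0.2 0.147 -0.003 0.013 0 0 -0.16;0.2 0.147 -0.003 0.013 0 0 -0.16;0.2 0.147 -0.003 0.013 0 0 -0.16"

```text
time: 15.05
ee_pos: [547.0, -338.9, 239.4]
tool_rot: [-2.347, 2.088, 0.002]
wrist_force: [-0.5, 0.7, 0.1]
finger_gap: 0.602
grasp_force: 0.0
```

```bash
python3 -c "
from h import *
st();snap('wrist','w8')"
```

```text
t 15.05 p [ 547.  -338.9  239.4] yaw -173.3 F [-0.5  0.7  0.1] gap 0.602 gf 0.0
```

Emit:
carry_out:
  moves: "0.2 0.047 0 0.067 0 0 0;0.2 0.047 0 0.067 0 0 0;0.2 0.047 0 0.067 0 0 0"

```text
time: 15.48
ee_pos: [551.1, -373.8, 190.6]
tool_rot: [-2.348, 2.087, -0.001]
wrist_force: [0.6, -0.3, 0.3]
finger_gap: 0.599
grasp_force: 0.0
```

```bash
python3 -c "
from h import *
st();snap('wrist','w9')
cv2.imwrite('pics/w89.png',cv2.resize(np.hstack([load('w8')[0],load('w9')[0]]),(800,300)))"
```

```text
t 15.47 p [ 551.1 -373.8  190.6] yaw -173.3 F [ 0.6 -0.3  0.3] gap 0.599 gf 0.0
```

View pics/w89.png

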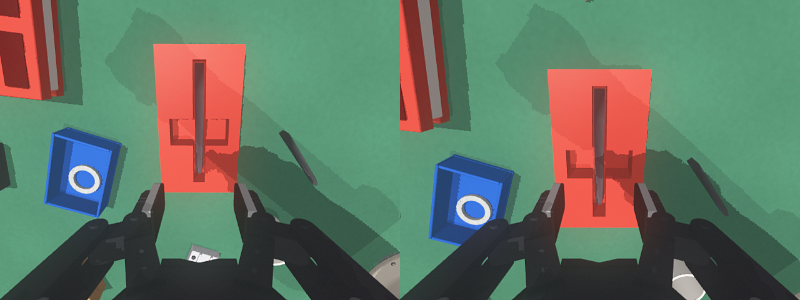

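w8 and w9 show the block with the wedge's butt up at (320,97) and nose down at (320,277) in w8. The scoop is at (320,208). I get its lateral centre at the top edge from both views.

```bash
cat > m3.py <<'E'
from h import *
for f in("w8","w9"):
    im,i=load(f);h=cv2.cvtColor(im,cv2.COLOR_BGR2HSV)
    c=proj(i,(548.3,-347.5,50)).astype(int);sel=np.zeros(h.shape[:2],bool);sel[:,c[0]-30:c[0]+30]=1
    m=(sel&(h[...,1]<115)&((h[...,0]<15)|(h[...,0]>100)|(h[...,1]<50))&(h[...,2]<150)).astype(np.uint8)
    n,l,s,_=cv2.connectedComponentsWithStats(m);j=1+np.argmax(s[1:,4]*(abs(s[1:,0]+s[1:,2]/2-c[0])<12)*(s[1:,1]<320));print(f,s[j],"ctr",c)
    ys,xs=np.nonzero(l==j)
    for y in range(ys.min(),ys.max()+1,12):
        x=xs[ys==y];print((y,x.min(),x.max()),end=" ")
    print()
    # butt end top z=48 ; level part, x from -95 to -55
    yb=ys.min();x=xs[(ys>=yb+3)&(ys<yb+20)];
    print(" butt",onz(i,(np.median(xs[ys==yb+2]),yb),48).round(1),"nose",onz(i,(np.median(xs[ys>ys.max()-4]),ys.max()),18).round(1))
    B=onz(i,(xs[ys==yb+14].mean(),yb+14),48);print(" level mid",B.round(1))
    D=lambda x,y=0:np.array([548.3,-347.5])+x*np.array([-.115,.993])+y*np.array([-.993,-.115])
    print(" nominal butt",D(-95).round(1),"nose",D(95).round(1))
E
python3 m3.py; sed -i 's/^for f in("w3","w4").*$/for f in ():/;s/^for f in("w1","w2")/for f in("w1","w2","w8","w9")/;/roi=/,$d' m2.py; python3 m2.py|grep wfoam
```

```text
w8 [ 312  101   14  177 2294] ctr [317 201]
(101, np.int64(312), np.int64(325)) (113, np.int64(312), np.int64(325)) (125, np.int64(312), np.int64(325)) (137, np.int64(312), np.int64(325)) (149, np.int64(312), np.int64(325)) (161, np.int64(312), np.int64(325)) (173, np.int64(312), np.int64(325)) (185, np.int64(312), np.int64(325)) (197, np.int64(312), np.int64(325)) (209, np.int64(312), np.int64(324)) (221, np.int64(312), np.int64(324)) (233, np.int64(313), np.int64(324)) (245, np.int64(313), np.int64(324)) (257, np.int64(312), np.int64(324)) (269, np.int64(314), np.int64(322)) 
 butt [ 558.6 -439.5   48. ] nose [ 536.8 -251.9   18. ]
 level mid [ 557.4 -427.6   48. ]
 nominal butt [ 559.2 -441.8] nose [ 537.4 -253.2]
w9 [ 311  142   16  185 2703] ctr [317 252]
(142, np.int64(312), np.int64(325)) (154, np.int64(311), np.int64(326)) (166, np.int64(311), np.int64(326)) (178, np.int64(311), np.int64(326)) (190, np.int64(311), np.int64(326)) (202, np.int64(311), np.int64(326)) (214, np.int64(311), np.int64(326)) (226, np.int64(311), np.int64(326)) (238, np.int64(311), np.int64(325)) (250, np.int64(312), np.int64(325)) (262, np.int64(312), np.int64(325)) (274, np.int64(312), np.int64(325)) (286, np.int64(312), np.int64(325)) (298, np.int64(312), np.int64(324)) (310, np.int64(312), np.int64(324)) (322, np.int64(314), np.int64(322)) 
 butt [ 558.9 -441.    48. ] nose [ 536.9 -252.7   18. ]
 level mid [ 557.6 -430.1   48. ]
 nominal butt [ 559.2 -441.8] nose [ 537.4 -253.2]
wfoam w1 [321 168] [  3 152 245] (array([ 548.3, -347.5]), 236.5, 129.9, -83.4) 21686.5
wfoam w2 [324 268] [  2 162 238] (array([ 548.3, -347.3]), 236.7, 130.1, -83.4) 22654.0
wfoam w8 [301 245] [  2 165 244] (array([ 547.9, -347.7]), 235.8, 130.2, -83.4) 24267.5
wfoam w9 [299 298] [  3 170 243] (array([ 547.8, -347.9]), 235.6, 130.1, -83.4) 26797.0
```

```bash
python3 -c "
from h import *
a,b=load('w8')[1],load('w9')[1];print('butt edge',tri([ray(a,(318.5,101)),ray(b,(318.5,142))]).round(1))
st();chain([(547,-339,90,-173.4),(547,-339,16,-173.4)])"
```

```text
butt edge [ 558.7 -440.4   33.6]
t 15.53 p [ 551.3 -374.   191.5] yaw -173.3 F [-0.9  0.7 -0.2] gap 0.602 gf 0.0
(547, -339, 90, -173.4) shift [-0.047   0.0002  0.1353] turnz 0.0049 rows 1.7
(547, -339, 16, -173.4) shift [0.     0.     0.0987] turnz -0.0 rows 1.2
```

Emit:
carry_out:
  moves: "0.2 -0.047 0 0.06 0 0 0;0.2 -0.047 0 0.12 0 0 0;0.2 -0.047 0 0.135 0 0 0;0.2 -0.047 0 0.135 0 0 0;0.2 -0.047 0 0.135 0 0 0"

```text
time: 16.15
ee_pos: [547.7, -340.9, 91.0]
tool_rot: [-2.346, 2.088, -0.005]
wrist_force: [0.0, 0.2, 0.6]
finger_gap: 0.604
grasp_force: 0.0
```

```bash
python3 -c "
from h import *
st();chain([(547,-339,16,-173.4)])"
```

```text
t 16.15 p [ 547.7 -340.9   91. ] yaw -173.3 F [0.  0.2 0.6] gap 0.604 gf 0.0
(547, -339, 16, -173.4) shift [-0.0026  0.0007  0.1001] turnz 0.0022 rows 1.2
```

Emit:
carry_out:
  moves: "0.2 -0.002 0.0007 0.05 0 0 0;0.2 -0.002 0.0007 0.09 0 0 0;0.2 -0.002 0.0007 0.1 0 0 0;0.2 -0.002 0.0007 0.1 0 0 0"

```text
time: 16.65
ee_pos: [546.5, -339.2, 14.7]
tool_rot: [-2.347, 2.089, -0.002]
wrist_force: [0.0, -0.8, 1.0]
finger_gap: 0.599
grasp_force: 0.0
```

```bash
python3 -c "
from h import *
st()"
```

```text
t 16.65 p [ 546.5 -339.2   14.7] yaw -173.3 F [ 0.  -0.8  1. ] gap 0.599 gf 0.0
```

Emit:
carry_out:
  moves: "-0.4 0 0 0 0 0 0;-1 0 0 0 0 0 0;-1 0 0 0 0 0 0;-1 0 0 0 0 0 0;-1 0 0 0 0 0 0"

```text
time: 17.27
ee_pos: [546.7, -339.2, 14.9]
tool_rot: [-2.347, 2.088, -0.004]
wrist_force: [-1.1, -0.9, 5.9]
finger_gap: 0.15
grasp_force: 59.6
```

```bash
python3 -c "
from h import *
st()"
```

```text
t 17.27 p [ 546.7 -339.2   14.9] yaw -173.3 F [-1.1 -0.9  5.9] gap 0.15 gf 59.6
```

```bash
python3 -c "
from h import *
chain([(546.7,-339.2,120,186.7),(530,-200,120,178),(505,-38,120,166.9),(505,-38,32,166.9)],(546.7,-339.2,15,186.7))"
```

```text
(546.7, -339.2, 120, 186.7) shift [ 0.    0.   -0.14] turnz -0.0 rows 1.7
(530, -200, 120, 178) shift [-0.1869  0.0005  0.    ] turnz 0.3037 rows 2.2
(505, -38, 120, 166.9) shift [-0.2147  0.0409  0.    ] turnz 0.3875 rows 2.6
(505, -38, 32, 166.9) shift [0.     0.     0.1173] turnz -0.0 rows 1.4
```

Emit:
carry_out:
  moves: "-1 0 0 -0.02 0 0 0;-1 0 0 -0.07 0 0 0;-1 0 0 -0.14 0 0 0;-1 0 0 -0.14 0 0 0"

```text
time: 17.77
ee_pos: [547.8, -339.8, 124.3]
tool_rot: [-2.346, 2.088, -0.012]
wrist_force: [0.2, -0.6, -2.6]
finger_gap: 0.148
grasp_force: 58.9
```

Emit:
carry_out:
  moves: "-1 -0.06 0 0 0 0 0.1;-1 -0.125 0 0 0 0 0.2;-1 -0.187 0 0 0 0 0.304;-1 -0.187 0 0 0 0 0.304"

```text
time: 18.27
ee_pos: [529.1, -196.7, 118.3]
tool_rot: [2.184, -2.258, -0.002]
wrist_force: [-0.6, -0.4, -1.8]
finger_gap: 0.144
grasp_force: 59.0
```

Emit:
carry_out:
  moves: "-1 -0.07 0.013 0 0 0 0.13;-1 -0.14 0.027 0 0 0 0.26;-1 -0.2 0.038 0 0 0 0.388;-1 -0.215 0.041 0 0 0 0.388;-1 -0.215 0.041 0 0 0 0.388"

```text
time: 18.9
ee_pos: [504.8, -37.3, 118.3]
tool_rot: [1.954, -2.459, 0.0]
wrist_force: [-0.2, -0.5, -2.4]
finger_gap: 0.15
grasp_force: 59.1
```

```bash
python3 -c "
from h import *
st();im,i=snap('side','s3');p=proj(i,(515,20,90)).astype(int)
cv2.imwrite('pics/s3c.png',cv2.resize(im[p[1]-75:p[1]+75,p[0]-100:p[0]+100],(800,600),interpolation=2))
chain([(505.2,-37.6,32,166.95)])"
```

```text
t 18.9 p [504.8 -37.3 118.3] yaw 166.9 F [-0.2 -0.5 -2.4] gap 0.15 gf 59.1
(505.2, -37.6, 32, 166.95) shift [-0.0005 -0.0003  0.115 ] turnz -0.0024 rows 1.4
```

View pics/s3c.png

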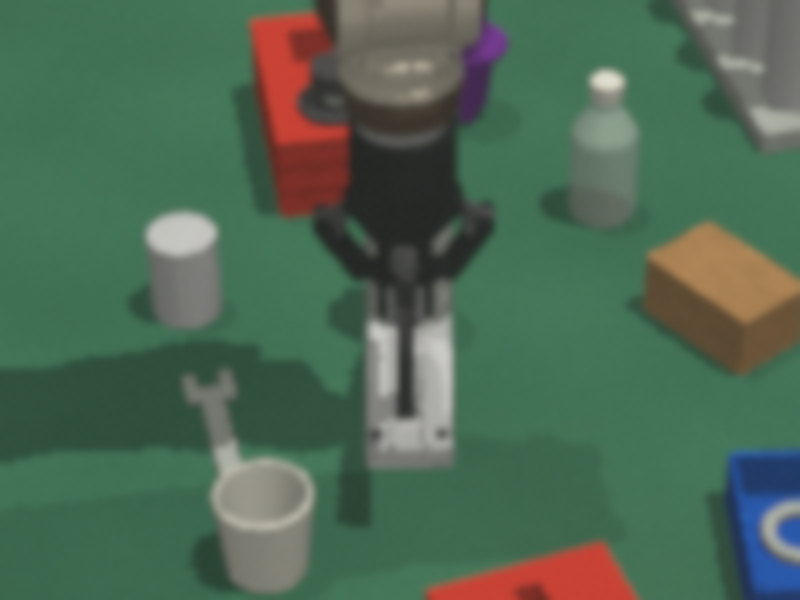

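The wedge is held in line above the bed, its butt at about (405,415) in the crop. I lower it and advance.

Emit:
carry_out:
  moves: "-1 0 0 0.05 0 0 0;-1 0 0 0.095 0 0 0;-1 0 0 0.113 0 0 0;-1 0 0 0.115 0 0 0;-1 0 0 0.115 0 0 0"

```text
time: 19.58
ee_pos: [505.5, -37.6, 33.4]
tool_rot: [-1.951, 2.461, -0.002]
wrist_force: [-1.0, -1.0, -1.1]
finger_gap: 0.15
grasp_force: 59.0
```

```bash
python3 -c "
from h import *
st();snap('wrist','w10');chain([(505.4,-37.7,28.5,166.95),(512.8,-5.5,28.5,166.95),(512.8,-5.5,25,166.95)])"
```

```text
t 19.57 p [505.5 -37.6  33.4] yaw 166.8 F [-1.  -1.  -1.1] gap 0.15 gf 59.0
(505.4, -37.7, 28.5, 166.95) shift [0.0003 0.0002 0.0067] turnz -0.0042 rows 0.1
(512.8, -5.5, 28.5, 166.95) shift [-0.0441  0.0001  0.    ] turnz -0.0 rows 0.5
(512.8, -5.5, 25, 166.95) shift [0.     0.     0.0047] turnz -0.0 rows 0.1
```

Emit:
carry_out:
  moves: "-1 0 0 0.006 0 0 0;-1 -0.012 0 0.006 0 0 0;-1 -0.025 0 0.006 0 0 0;-1 -0.038 0 0.006 0 0 0;-1 -0.044 0 0.006 0 0 0"

```text
time: 20.25
ee_pos: [512.4, -4.1, 27.7]
tool_rot: [-1.954, 2.46, 0.0]
wrist_force: [0.8, -0.7, -1.4]
finger_gap: 0.155
grasp_force: 59.0
```

```bash
python3 -c "
from h import *
st()"
```

```text
t 20.25 p [512.4  -4.1  27.7] yaw 166.9 F [ 0.8 -0.7 -1.4] gap 0.155 gf 59.0
```

Emit:
carry_out:
  moves: "-1 0 0 0.002 0 0 0;-1 0 0 0.004 0 0 0;-1 0 0 0.0047 0 0 0;-1 0 0 0.0047 0 0 0"

```text
time: 20.75
ee_pos: [512.4, -5.2, 24.9]
tool_rot: [-1.952, 2.461, -0.0]
wrist_force: [-3.1, 1.8, 5.1]
finger_gap: 0.149
grasp_force: 60.1
```

```bash
python3 -c "
from h import *
st()"
```

```text
t 20.75 p [512.4  -5.2  24.9] yaw 166.8 F [-3.1  1.8  5.1] gap 0.149 gf 60.1
```

Emit:
carry_out:
  moves: "-0.6 0 0 0 0 0 0;-0.3 0 0 0 0 0 0;0 0 0 0 0 0 0;0 0 0 0 0 0 0"

```text
time: 21.25
ee_pos: [512.2, -5.1, 24.0]
tool_rot: [1.952, -2.461, -0.0]
wrist_force: [0.1, -0.5, -0.9]
finger_gap: 0.501
grasp_force: 0.0
```

Emit:
carry_out:
  moves: "0 0 0 -0.04 0 0 0;0 0 0 -0.08 0 0 0;0 0.055 0 -0.08 0 0 0;0 0.11 0 -0.08 0 0 0;0 0.11 0 -0.08 0 0 0"

```text
time: 21.88
ee_pos: [493.0, -87.3, 84.2]
tool_rot: [1.949, -2.464, 0.001]
wrist_force: [-0.2, 0.6, 0.4]
finger_gap: 0.502
grasp_force: 0.0
```

```bash
cat > m4.py <<'E'
from h import *
import sys
st();f=sys.argv[1];im,i=snap('wrist',f);h=cv2.cvtColor(im,cv2.COLOR_BGR2HSV)
P=np.array([537.4,100.7]);e=np.array([.2258,.9742]);n=np.array([-.9742,.2258])
# scan along bed axis, top height of wedge taken 58 at the butt, for dark pixels
w=lambda x,y,z:np.r_[P+x*e+y*n,z]
for x in range(-250,-30,10):
    r=[]
    for y in np.arange(-16,16.1,1):
        u,v=proj(i,w(x,y,58)).round().astype(int)
        r.append('.' if not(0<=u<640 and 0<=v<480) else ('#' if h[v,u,2]<110 and h[v,u,1]<80 else '-'))
    print(x,''.join(r))
E
python3 m4.py w11
```

```text
t 21.88 p [493.  -87.3  84.2] yaw 166.7 F [-0.2  0.6  0.4] gap 0.502 gf 0.0
-250 ---------------------------------
-240 ---------------------------------
-230 ---------------------------------
-220 ------------############---------
-210 -----------##############--------
-200 --------#-###############--------
-190 ----------###############--------
-180 -----------##############--------
-170 -----------##############--------
-160 -----------###########-----------
-150 -----------###########-----------
-140 -----------##########------------
-130 -----------#########---#---------
-120 ------------##########-#---------
-110 -----------##########--#---------
-100 ######-----##########--#-----####
-90 #################################
-80 #################################
-70 #################################
-60 #################################
-50 #################################
-40 .................................
```

Emit:
carry_out:
  moves: "0 0 0 0.04 0 0 0;0 0 0 0.07 0 0 0;0 0 0 0.076 0 0 0;0 0 0 0.076 0 0 0"

```text
time: 22.42
ee_pos: [493.7, -84.9, 27.5]
tool_rot: [-1.953, 2.461, 0.0]
wrist_force: [-0.6, -0.8, 0.9]
finger_gap: 0.498
grasp_force: 0.0
```

Emit:
carry_out:
  moves: "-0.5 0 0 0 0 0 0;-1 0 0 0 0 0 0;-1 0 0 0 0 0 0;-1 0 0 0 0 0 0;-1 0 0 0 0 0 0"

```text
time: 23.05
ee_pos: [494.0, -85.4, 28.2]
tool_rot: [-1.952, 2.46, -0.001]
wrist_force: [-0.9, 1.9, 6.1]
finger_gap: 0.155
grasp_force: 60.5
```

```bash
python3 -c "
from h import *
st()
P=np.array([537.4,100.7]);e=np.array([.2258,.9742]);n=np.array([-.9742,.2258]);q=bot.get_obs()['ee_pos'][:2]-P;print(q@e,q@n)"
```

```text
t 23.05 p [494.  -85.4  28.2] yaw 166.8 F [-0.9  1.9  6.1] gap 0.155 gf 60.5
-191.07256923241124 0.24229601026387115
```

Emit:
carry_out:
  moves: "-1 -0.012 0 0 0 0 0;-1 -0.024 0 0 0 0 0;-1 -0.036 0 0 0 0 0;-1 -0.048 0 0 0 0 0;-1 -0.048 0 0 0 0 0"

```text
time: 23.68
ee_pos: [502.6, -50.0, 28.3]
tool_rot: [-1.952, 2.46, -0.002]
wrist_force: [-0.2, 2.5, 5.1]
finger_gap: 0.156
grasp_force: 60.5
```

Emit:
carry_out:
  moves: "-1 -0.006 0 0 0 0 0;-1 -0.012 0 0 0 0 0;-1 -0.018 0 0 0 0 0;-1 -0.024 0 0 0 0 0;-1 -0.024 0 0 0 0 0"

```text
time: 24.3
ee_pos: [506.3, -34.0, 28.3]
tool_rot: [1.951, -2.462, 0.005]
wrist_force: [-1.6, -7.2, 6.9]
finger_gap: 0.154
grasp_force: 60.7
```

```bash
cat >> h.py <<'E'
def pf():
    st();P=np.array([537.4,100.7]);e=np.array([.2258,.9742]);n=np.array([-.9742,.2258]);o=bot.get_obs();q=o['ee_pos'][:2]-P;print("port x,y",(q@e).round(1),(q@n).round(1),"push",-(o['wrist_force'][:2]@e).round(1),"nose if no slip",(q@e+169.4).round(1))
E
python3 -c "
from h import *
pf()"
```

```text
t 24.3 p [506.3 -34.   28.3] yaw 166.8 F [-1.6 -7.2  6.9] gap 0.154 gf 60.7
port x,y -138.3 -0.1 push 7.4 nose if no slip 31.1
```

Emit:
carry_out:
  moves: "-1 -0.006 0 0 0 0 0;-1 -0.012 0 0 0 0 0;-1 -0.018 0 0 0 0 0;-1 -0.024 0 0 0 0 0;-1 -0.024 0 0 0 0 0"

```text
time: 24.92
ee_pos: [510.4, -16.6, 28.3]
tool_rot: [1.951, -2.462, 0.005]
wrist_force: [-1.6, -8.4, 6.7]
finger_gap: 0.157
grasp_force: 60.7
```

```bash
python3 -c "
from h import *
pf()"
```

```text
t 24.93 p [510.4 -16.6  28.3] yaw 166.8 F [-1.6 -8.4  6.7] gap 0.157 gf 60.7
port x,y -120.3 -0.1 push 8.6 nose if no slip 49.1
```

Emit:
carry_out:
  moves: "-1 -0.006 0 0 0 0 0;-1 -0.012 0 0 0 0 0;-1 -0.018 0 0 0 0 0;-1 -0.024 0 0 0 0 0;-1 -0.024 0 0 0 0 0"

```text
time: 25.55
ee_pos: [514.4, 0.7, 28.3]
tool_rot: [1.95, -2.462, 0.006]
wrist_force: [-2.4, -10.2, 7.7]
finger_gap: 0.151
grasp_force: 60.8
```

```bash
python3 -c "
from h import *
pf();im,i=snap('side','s4');a=load('s2')[0]
p=proj(i,(537,101,90)).astype(int);c=lambda m:cv2.resize(m[p[1]-75:p[1]+75,p[0]-50:p[0]+50],(400,600),interpolation=2)
cv2.imwrite('pics/s4c.png',np.hstack([c(a),c(im)]))"
```

```text
t 25.55 p [514.4   0.7  28.3] yaw 166.8 F [ -2.4 -10.2   7.7] gap 0.151 gf 60.8
port x,y -102.7 -0.2 push 10.5 nose if no slip 66.7
```

View pics/s4c.png

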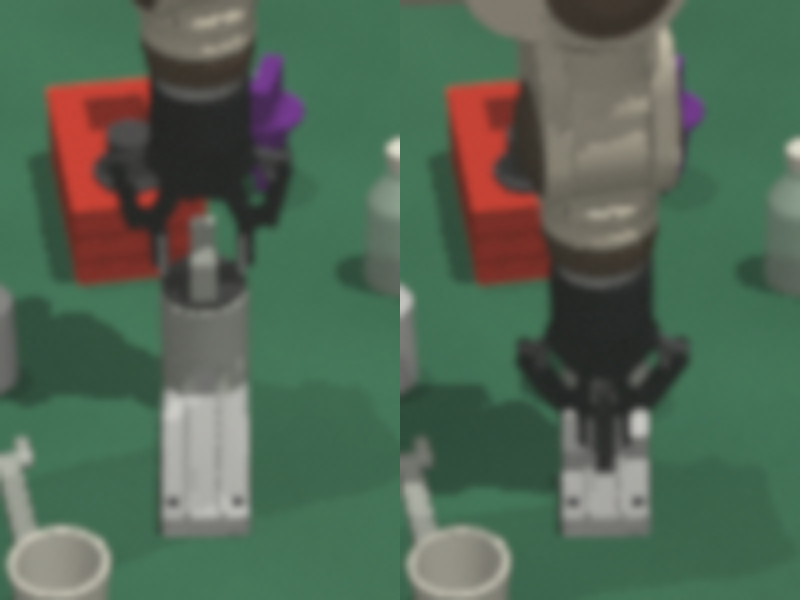

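The left crop shows the plug seated with its bar in line with the slot. On the right the arm hides the plug, with the wedge's butt at (605,455). I let go, rise, and check the lift from two wrist views.

Emit:
carry_out:
  moves: "-0.7 0 0 0 0 0 0;-0.2 0 0 0 0 0 0;0 0 0 0 0 0 0;0 0 0 0 0 0 0"

```text
time: 26.1
ee_pos: [513.8, 2.4, 27.0]
tool_rot: [1.953, -2.461, -0.0]
wrist_force: [0.0, -1.1, -0.3]
finger_gap: 0.502
grasp_force: 0.0
```

Emit:
carry_out:
  moves: "0 0 0 -0.05 0 0 0;0 0 0 -0.12 0 0 0;0 0 0 -0.2 0 0 0;0 0 0 -0.27 0 0 0;0 0 0 -0.27 0 0 0"

```text
time: 26.72
ee_pos: [515.4, 2.4, 234.1]
tool_rot: [-1.949, 2.457, -0.006]
wrist_force: [0.8, 0.0, -1.0]
finger_gap: 0.501
grasp_force: 0.0
```

```bash
python3 -c "
from h import *
pf();snap('wrist','w12')"
```

```text
t 26.73 p [515.4   2.4 234.1] yaw 166.9 F [ 0.8  0.  -1. ] gap 0.501 gf 0.0
port x,y -100.7 -0.8 push -0.2 nose if no slip 68.7
```

Emit:
carry_out:
  moves: "0.2 -0.05 0 -0.03 0 0 0;0.2 -0.1 0 -0.06 0 0 0;0.2 -0.137 0 -0.06 0 0 0;0.2 -0.137 0 -0.06 0 0 0;0.2 -0.137 0 -0.06 0 0 0"

```text
time: 27.4
ee_pos: [536.9, 101.9, 273.4]
tool_rot: [1.951, -2.459, -0.001]
wrist_force: [0.8, 0.6, 0.0]
finger_gap: 0.599
grasp_force: 0.0
```

```bash
python3 -c "
from h import *
pf();snap('wrist','w13')
cv2.imwrite('pics/w1213.png',cv2.resize(np.hstack([load('w12')[0],load('w13')[0]]),(800,300)))"
```

```text
t 27.4 p [536.9 101.9 273.4] yaw 166.9 F [0.8 0.6 0. ] gap 0.599 gf 0.0
port x,y 1.1 0.8 push -0.8 nose if no slip 170.5
```

View pics/w1213.png

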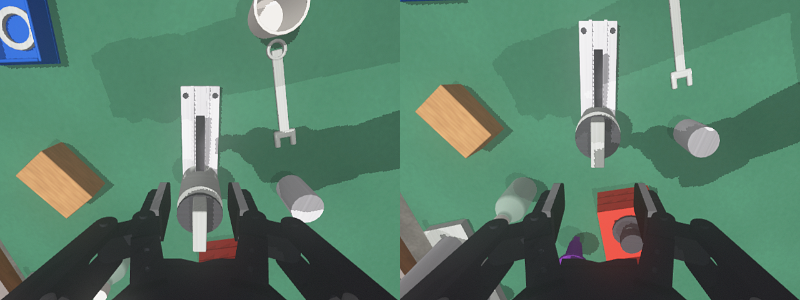

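w12 and w13 show the plug standing in the port, with its bar at (320,368) and (315,232) px. The wedge lies on the bed, its butt at (318,80) px in w13. Now I measure the lift and the nose position.

```bash
cat > m5.py <<'E'
from m import *
from m2 import wr
L=[]
for f,s in [("w12",(320,368)),("w13",(315,232))]:
    k,i,_=blobs(f,s,200,r=50);k=min([q for q,p in k],key=lambda q:np.hypot(*(np.array(cv2.minAreaRect(q)[0])-s)));M=cv2.moments(k);c=(M["m10"]/M["m00"],M["m01"]/M["m00"]);L.append((i,k,c));print(f,c,cv2.minAreaRect(k)[1:])
X=tri([ray(i,c) for i,k,c in L]);print("bar top",X.round(1))
for z in (147,157):
    for i,k,c in L: print(z,onz(i,c,z).round(1),wr(i,k,z))
im,i=load("w13");h=cv2.cvtColor(im,cv2.COLOR_BGR2HSV);col=h[60:110,315:322,2].mean(1);print("butt col",col.round().astype(int).tolist())
P=np.array([537.4,100.7]);e=np.array([.2258,.9742])
r=60+np.argmax(col<130);B=onz(i,(318,r),58);print("butt port x",(B[:2]-P)@e,"nose",(B[:2]-P)@e+190)
E
python3 m5.py|grep -v -e wfoam -e "^ "
```

```text
bar top [528.5 396.8 117.3]
mouth [537.4 101.  102.5]
w12 (318.710409072499, 369.6190090454975) ((63.0, 21.0), 90.0)
w13 (314.5671019223794, 221.56692056583242) ((71.0, 20.0), 90.0)
bar top [535.8  89.6 169.5]
147 [539.6 107.7 147. ] (array([540.1, 109.6]), 62.1, 16.8, 77.4)
147 [537.8  95.5 147. ] (array([538.9, 105.1]), 61.4, 16.5, 76.3)
157 [537.7  99.7 157. ] (array([538.1, 101.5]), 59.4, 16.1, 77.4)
157 [537.1  92.9 157. ] (array([538.1, 102. ]), 59.1, 15.9, 76.3)
butt col [239, 239, 239, 239, 239, 239, 239, 239, 239, 239, 239, 239, 238, 238, 239, 239, 239, 246, 227, 119, 71, 80, 82, 82, 83, 83, 82, 83, 83, 83, 82, 83, 83, 83, 84, 84, 84, 84, 85, 85, 85, 86, 86, 87, 87, 88, 87, 89, 89, 90]
butt port x -121.79960223022762 nose 68.20039776977238
```

```bash
cat > m6.py <<'E'
from m import *
from m2 import wr
for f in("w4","w5","w6"):
    im,i=load(f);h=cv2.cvtColor(im,cv2.COLOR_BGR2HSV);m=(((h[...,0]<12)|(h[...,0]>172))&(h[...,1]>110)&(h[...,2]>205)).astype(np.uint8)
    m[:]=m;c=max([c for c in cv2.findContours(m,0,1)[0]],key=lambda c:cv2.contourArea(c)*(cv2.pointPolygonTest(cv2.convexHull(c),tuple(map(float,proj(i,(527,346,75)))),False)>=0))
    C,l,w,a=wr(i,cv2.convexHull(c),75);d=np.array([np.cos(np.radians(a)),np.sin(np.radians(a))]);print("PF",f,C,l,w,a,"hole",(C+47*d*np.sign(d[1])).round(1),"other",(C-47*d*np.sign(d[1])).round(1))
im,i=load("w7");h=cv2.cvtColor(im,cv2.COLOR_BGR2HSV);p=proj(i,(528,397,75)).astype(int);print("PF w7",p,h[p[1],p[0]])
m=((h[...,2]<200)&(h[...,1]>100)&((h[...,0]<12)|(h[...,0]>172))).astype(np.uint8);n,l,s,_=cv2.connectedComponentsWithStats(m);j=l[p[1],p[0]];c=cv2.findContours((l==j).astype(np.uint8),0,1)[0][0];print("PF hole w7",s[j],wr(i,c,75))
st();chain([(537.9,101.5,128,166.9)])
E
python3 m6.py|grep -v -e wfoam -e "^ "
```

```text
bar top [528.5 396.8 117.3]
mouth [537.4 101.  102.5]
PF w4 [526.6 352.3] 189.8 110.0 86.3 hole [529.6 399.2] other [523.6 305.4]
PF w5 [526.8 352.3] 189.9 110.0 86.3 hole [529.8 399.2] other [523.8 305.4]
PF w6 [526.8 352.3] 189.9 109.9 86.3 hole [529.8 399.2] other [523.8 305.4]
PF w7 [602 312] [  2 173 136]
PF hole w7 [ 567  284   73   60 2368] (array([529.6, 398.2]), 51.2, 50.9, -3.7)
t 27.45 p [536.9 101.7 273.7] yaw 166.8 F [ 1.6  0.7 -0.2] gap 0.599 gf 0.0
(537.9, 101.5, 128, 166.9) shift [-1.000e-04 -1.300e-03  1.943e-01] turnz -0.0027 rows 2.3
```

Emit:
carry_out:
  moves: "0.2 0 -0.001 0.07 0 0 0;0.2 0 -0.001 0.14 0 0 0;0.2 0 -0.001 0.185 0 0 0;0.2 0 -0.001 0.194 0 0 0;0.2 0 -0.001 0.194 0 0 0"

```text
time: 28.08
ee_pos: [538.2, 101.6, 130.0]
tool_rot: [-1.951, 2.462, -0.0]
wrist_force: [0.3, -0.1, 1.3]
finger_gap: 0.6
grasp_force: 0.0
```

Emit:
carry_out:
  moves: "-0.4 0 0 0 0 0 0;-0.9 0 0 0 0 0 0;-0.9 0 0 0 0 0 0;-0.9 0 0 0 0 0 0;-0.9 0 0 0 0 0 0"

```text
time: 28.7
ee_pos: [538.7, 102.2, 130.6]
tool_rot: [-1.951, 2.46, -0.002]
wrist_force: [-0.4, -0.8, 7.1]
finger_gap: 0.195
grasp_force: 58.8
```

```bash
python3 -c "
from h import *
pf()"
```

```text
t 28.7 p [538.7 102.2 130.6] yaw 166.8 F [-0.4 -0.8  7.1] gap 0.195 gf 58.8
port x,y 1.8 -0.9 push 0.8 nose if no slip 171.2
```

```bash
python3 -c "
from h import *
chain([(537.9,101.5,234,167),(533,260,234,158),(529.7,398.8,234,152.7)],(537.9,101.5,129,167))"
```

```text
(537.9, 101.5, 234, 167) shift [ 0.    0.   -0.14] turnz -0.0 rows 1.7
(533, 260, 234, 158) shift [-0.2044  0.0539  0.    ] turnz 0.3142 rows 2.5
(529.7, 398.8, 234, 152.7) shift [-0.1699  0.0734  0.    ] turnz 0.185 rows 2.2
```

Emit:
carry_out:
  moves: "-0.9 0 0 -0.01 0 0 0;-0.9 0 0 -0.03 0 0 0;-0.9 0 0 -0.07 0 0 0;-0.9 0 0 -0.14 0 0 0;-0.9 0 0 -0.14 0 0 0"

```text
time: 29.32
ee_pos: [539.4, 102.5, 239.1]
tool_rot: [-1.949, 2.456, -0.005]
wrist_force: [-0.3, -0.0, -4.8]
finger_gap: 0.201
grasp_force: 59.6
```

```bash
python3 -c "
from h import *
pf()"
```

```text
t 29.32 p [539.4 102.5 239.1] yaw 166.9 F [-0.3 -0.  -4.8] gap 0.201 gf 59.6
port x,y 2.2 -1.5 push 0.1 nose if no slip 171.6
```

Emit:
carry_out:
  moves: "-0.9 -0.06 0.016 0 0 0 0.1;-0.9 -0.13 0.035 0 0 0 0.2;-0.9 -0.204 0.054 0 0 0 0.314;-0.9 -0.204 0.054 0 0 0 0.314"

```text
time: 29.82
ee_pos: [532.5, 263.8, 232.5]
tool_rot: [1.757, -2.602, -0.002]
wrist_force: [0.7, -0.3, -4.9]
finger_gap: 0.203
grasp_force: 59.7
```

Emit:
carry_out:
  moves: "-0.9 -0.06 0.025 0 0 0 0.06;-0.9 -0.12 0.052 0 0 0 0.12;-0.9 -0.17 0.073 0 0 0 0.185;-0.9 -0.17 0.073 0 0 0 0.185;-0.9 -0.17 0.073 0 0 0 0.185"

```text
time: 30.45
ee_pos: [530.8, 398.4, 233.5]
tool_rot: [1.631, -2.684, 0.001]
wrist_force: [0.9, -0.3, -3.7]
finger_gap: 0.198
grasp_force: 59.8
```

```bash
python3 -c "
from h import *
st();chain([(529.7,398.8,140,152.7),(529.7,398.8,92,152.7)])"
```

```text
t 30.45 p [530.8 398.4 233.5] yaw 152.6 F [ 0.9 -0.3 -3.7] gap 0.198 gf 59.8
(529.7, 398.8, 140, 152.7) shift [0.0002 0.0016 0.1246] turnz -0.0048 rows 1.5
(529.7, 398.8, 92, 152.7) shift [0.    0.    0.064] turnz -0.0 rows 0.8
```

Emit:
carry_out:
  moves: "-0.9 0 0.001 0.05 0 0 0;-0.9 0 0.001 0.1 0 0 0;-0.9 0 0.001 0.125 0 0 0;-0.9 0 0.001 0.125 0 0 0"

```text
time: 30.95
ee_pos: [529.8, 397.5, 139.0]
tool_rot: [1.628, -2.684, 0.001]
wrist_force: [-0.3, 0.4, -4.2]
finger_gap: 0.202
grasp_force: 59.7
```

Emit:
carry_out:
  moves: "-0.9 0 0 0.02 0 0 0;-0.9 0 0 0.04 0 0 0;-0.9 0 0 0.058 0 0 0;-0.9 0 0 0.058 0 0 0"

```text
time: 31.45
ee_pos: [529.4, 398.9, 95.1]
tool_rot: [1.63, -2.683, 0.0]
wrist_force: [-1.0, -0.2, -4.7]
finger_gap: 0.2
grasp_force: 59.7
```

```bash
python3 -c "
from h import *
st()"
```

```text
t 31.45 p [529.4 398.9  95.1] yaw 152.6 F [-1.  -0.2 -4.7] gap 0.2 gf 59.7
```

Emit:
carry_out:
  moves: "-0.9 0 0 0.003 0 0 0;-0.9 0 0 0.005 0 0 0;-0.9 0 0 0.006 0 0 0;-0.9 0 0 0.006 0 0 0"

```text
time: 31.95
ee_pos: [530.2, 399.5, 92.5]
tool_rot: [-1.631, 2.685, 0.0]
wrist_force: [0.1, 0.5, -4.0]
finger_gap: 0.199
grasp_force: 59.7
```

```bash
python3 -c "
from h import *
st()"
```

```text
t 31.95 p [530.2 399.5  92.5] yaw 152.6 F [ 0.1  0.5 -4. ] gap 0.199 gf 59.7
```

Emit:
carry_out:
  moves: "-0.9 0 0 0.002 0 0 0;-0.9 0 0 0.004 0 0 0;-0.9 0 0 0.004 0 0 0"

```text
time: 32.33
ee_pos: [530.3, 399.5, 91.4]
tool_rot: [-1.63, 2.684, 0.0]
wrist_force: [-3.5, -2.0, 7.9]
finger_gap: 0.199
grasp_force: 61.5
```

```bash
python3 -c "
from h import *
st()"
```

```text
t 32.33 p [530.3 399.5  91.4] yaw 152.5 F [-3.5 -2.   7.9] gap 0.199 gf 61.5
```

Emit:
carry_out:
  moves: "-0.9 0 0 -0.002 0 0 0;-0.3 0 0 -0.002 0 0 0;0.2 0 0 -0.002 0 0 0;0.2 0 0 -0.002 0 0 0"

```text
time: 32.83
ee_pos: [530.2, 399.5, 90.9]
tool_rot: [-1.631, 2.685, 0.0]
wrist_force: [-0.2, -1.0, 0.5]
finger_gap: 0.601
grasp_force: 0.0
```

Emit:
carry_out:
  moves: "0.2 0 0 -0.04 0 0 0;0.2 0 0 -0.1 0 0 0;0.2 0 0 -0.18 0 0 0;0.2 0 0 -0.25 0 0 0;0.2 0 0 -0.25 0 0 0"

```text
time: 33.45
ee_pos: [531.0, 400.1, 283.8]
tool_rot: [-1.627, 2.678, 0.001]
wrist_force: [0.2, -0.9, -0.9]
finger_gap: 0.599
grasp_force: 0.0
```

Emit:
carry_out:
  moves: "0.2 0.07 0 0 0 0 0;0.2 0.14 0 0 0 0 0;0.2 0.14 0 0 0 0 0;0.2 0.14 0 0 0 0 0"

```text
time: 33.95
ee_pos: [481.9, 306.4, 278.3]
tool_rot: [-1.63, 2.685, 0.0]
wrist_force: [-0.3, 0.6, -0.9]
finger_gap: 0.596
grasp_force: 0.0
```

```bash
python3 -c "
from h import *
st();w,_=snap('wrist','w14');t,_=snap('top','t2')
cv2.imwrite('pics/fin.png',np.hstack([cv2.resize(w,(400,300)),cv2.resize(t[205:295,70:320],(400,144))[np.r_[0:144,0:144,0:12]]]))"
```

```text
t 33.95 p [481.9 306.4 278.3] yaw 152.5 F [-0.3  0.6 -0.9] gap 0.596 gf 0.0
```

View pics/fin.png

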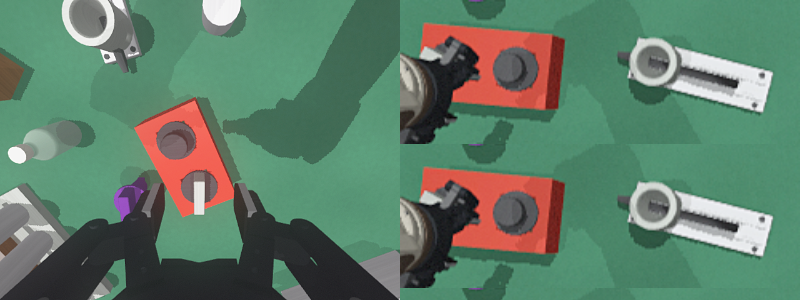

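The wrist view shows the plug upright in its hole at (200,190), next to the knob plug. The top view shows the wedge lying through the port's slot from (735,87) to (623,57). The gripper is clear, so I hand in.

```bash
python3 -c "
from rig import bot
print(bot.sign_off())"
```

```text
the job is handed in; nothing more can be done
None
```

The job is done and handed in at about 34 s. The plug was seated by push and twist, lifted about 10 mm by the wedge alone, and put back upright in its hole. The wedge was left lying on the bed through the slot.

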